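# Dryness check on a plant press

### The arm

A 6-joint arm with a two-finger parallel gripper is mounted at the origin on the work surface. World frame = base frame: x ahead of the robot, y to its left, z up, the work surface at z = 0. Lengths are in m, angles in rad, forces in N, time in s.
With the tool pointing down it reaches from about 0.375 to 0.9 m from the base axis. Payload 3.1 kg.
Tool frame: the origin (TCP) lies midway between the tips of the shut fingers; the grasp point (between the pads) lies 19 mm behind it; z points along the fingers, y is the direction in which the jaws open and shut (so a half turn about z gives the same grasp; the last joint's range is limited). The gripper opens to 85 mm and grips with 20 to 120 N. Pads are 22 mm wide; open, the fingers measure 114 mm over their backs; the gripper's body (76 mm by 85 mm) begins 54 mm behind the grasp point. The pads swing forward as they close: fully open they stand 13 mm farther back than shut.
Start: joints at [-1.438, 0.527, 1.433, -0, 1.181, -0.178], TCP at [0.191, -0.595, 0.231] pointing down, gripper open.
Joint ranges: [-3.08, 3.08], [-0.75, 2.2], [0.22, 2.44], [-1.43, 4.57], [0, 2.65], [-2.85, 2.85]. Speed limits (rad/s): [2.79, 2.79, 3.14, 3.14, 3.14, 3.14].

### API

Orientations are given as a unit quaternion [x, y, z, w].
In Python, from station import manip gives the robot as it stands.
- The arm moves only by the tool play_rows, never from a script. Its argument "increments" is a list of rows, each a list of 3 entries, a list of its own where there are three numbers: the shift along the tool's x, y, z in m, then the turn, a rotation vector about the tool's x, y, z in rad, then the opening, from 0 (shut) to 1 (fully open). A call has 1 to 10 rows; each row is the pose to reach, as a shift and turn from the pose commanded when the call began, along the tool's axes at that moment; what a row does not reach only later rows make up. A row lasts 1/10 s, in which the tool goes at most 50 mm and 8.59 degrees, less where a joint would pass 70% of its speed; a pose out of reach is approached as far as the arm can. A call with a gripper value outside its range is refused whole. The fingers move at their own pace and stop on an object; "force" is the grip in N (left out, the last holds). Time passes only in rows, so rows that repeat a pose let the fingers close. It gives the time, the measured TCP pose, the force and the opening at its end, in the units of the state.
- manip.sense(): the state, without advancing time (a new reading comes with each control period).
- manip.snapshot(name): name is "scene" or "top" or "wrist"; returns (picture, depth): 480x640x3 uint8, red, green, blue; 480x640 float32, m along the optical axis (not along the pixel's ray), 0 where there is no reading.
- manip.camera_model(name): a dict with "camera_matrix" (3x3 intrinsics, pixels), "R" (3x3) and "t" (3): a world point X has camera coordinates R X + t. Camera axes: x right, y down, z forward; pixel columns grow to the right and rows downward; lengths in m; the calibration is good to about 2 mm. The wrist camera is an equidistant fisheye: a pixel r from the principal point sees the ray r / f radians off the axis. A picture is of the moment at which its call begins: read the wrist's pose just before it. camera_model takes no time and is no camera call; for the wrist camera it gives the pose at the moment of the call.
- manip.sign_off(): hands the job in, once; it reports no verdict.
Trained networks look in the newest picture that a camera, given by its name, has taken for a name from the list of things; names that differ only in an ending like _2 or _b are one class to them, and where a whole thing is asked for, a point or a joint stands for the part that bears it (a point fixed in the world has none). Each returns a list of dicts, best first, with "p" (0 to 1); they miss things now and then, are a little off and sometimes report something else, mostly with a low value. They report only what shows in the picture. A call takes as long as a camera call. They do not tell look-alikes from the thing itself.
- manip.regions_of(camera, thing): "region" (480x640 bool, what is visible of it) and "rect" ([left, top, width, height] in pixels, round what is visible of it).
The state is a dict: "t": time; "q": joint angles; "qd": joint speeds; "tau": joint torques, N m; "tcp_pos": TCP position; "tool_rot": TCP orientation; "force": force on the tool from outside, world axes, zero at the start; "ft_torque": the same for the moment, N m; "finger_gap": opening from 0.0 (shut) to 1.0 (fully open).
Only numpy, scipy, OpenCV 4.12 (cv2) and the standard library are available. Lean on these libraries where they do the work, as an engineer would, in place of code of your own. Each camera call takes 0.05 s, during which the arm holds its last target.

### The job

Take the orange moisture probe out of its teal stand by its handle and, holding it, gently press its steel tip down onto the blue test stud of the plant press and rest there a moment, then do the same on the yellow stud. Lower the probe onto nothing else on the way, then put it back standing upright in the hole of its stand and let go.

Things in the scene. Friction and masses are not known exactly. Their poses are not given: they have to be found in the camera images.
- probe: Orange moisture probe, 120 g, upright in the teal stand's hole. Origin: the very end of the steel tip; z runs from there up the probe. Above the tip: steel rod 8 mm thick with round end to 70 mm, black collar 48 mm across from 70 to 76 mm, orange square handle 24 x 24 mm from 76 to 156 mm (top), its flat sides facing the probe's x and y. Grip it about 120 mm above the tip.
- stand: Fixed teal stand, 110 x 110 x 95 mm high, origin under its centre, z up: base, four posts and a top plate 10 mm thick with a hole 32 mm across in the centre. The probe hangs in it, collar resting on the plate, tip on the centre line 25 mm above the stand's underside. Nothing around the stand or press is taller than 120 mm.
- stud_blue: Blue-capped test stud on the plant press (pile of brown cards with sprigs, top 50 mm above the bench). Fixed; origin at its underside on the card, z up. Steel foot 38 mm across, 4 mm high; cap 28 mm across, flat top 18 mm above the origin. The cap is sprung: it yields 8 mm downward, from about 1 N to 6 N at the bottom.
- stud_yellow: Yellow-capped stud, like the blue one: origin at its underside, z up, cap 28 mm across with its top 18 mm above the origin, sprung alike. Red and white studs, not to be pressed, stand on the same press; all four are about 100 mm or more apart centre to centre and change places.
Things that resemble listed ones, but are neither listed nor needed, are in the scene too. What is shaped like the stand but black is not meant.

How it is judged:
By the outcome, as a careful person would: the job done as asked, in the order asked, and still so for the second after the job is handed in, with the robot touching nothing.
It also fails if it takes over 51 s, if anything falls off the work surface, if the arm or the gripper's body presses on something with over 40 N, if the wrist force passes 120 N, or if a joint passes its speed limit or range.

## Working session

There is one attempt and no reset: what is moved stays moved. The work goes in short steps, Python scripts to look and compute and a tool call to move; the robot and the scene stay as the last step left them, time stands still between calls to the robot, and variables do not carry over. Pictures are saved under pics/ and viewed, and the job is handed in when it is done.

Besides the shell and the picture viewer there is one more tool, called after "Request:" as name([rows], argument=value, ...), one row to a line, values as JSON. play_rows: Moves the arm, as the interface text tells. Its arguments: {"type":"object","properties":{"increments":{"type":"array"},"force":{"type":"number"}},"required":["increments"]}

```bash
mkdir -p pics; ls; python3 - <<'E'
from station import manip
import cv2,numpy as np
s=manip.sense();print(s)
for n in ("scene","top","wrist"):
    m=manip.camera_model(n);print(n,m)
    p,d=manip.snapshot(n);cv2.imwrite(f"pics/{n}0.png",p[:,:,::-1]);np.save(f"pics/{n}0.npy",d)
    for th in ("probe","stand","stud_blue","stud_yellow"):
        print(n,th,[(round(r["p"],2),r["rect"]) for r in manip.regions_of(n,th)]) if n!="wrist" else None
E
```

```text
pics
{'t': 0.0, 'q': array([-1.43849112e+00,  5.28434563e-01,  1.43389136e+00, -2.79146680e-06,
        1.18139856e+00, -1.78540763e-01]), 'qd': array([ 1.15145473e-04,  1.17913023e-03,  8.82361141e-04, -2.70305980e-03,
        8.82275977e-05,  1.65267438e-03]), 'tau': array([ 1.87647511e-04, -4.42350554e+01, -1.78025740e+01, -3.67772809e-04,
        8.48361757e-03,  6.02348038e-06]), 'tcp_pos': array([ 0.19107318, -0.59433226,  0.23035652]), 'tool_rot': array([ 9.87945498e-01,  1.54798436e-01,  2.33490329e-05, -1.06565899e-03]), 'force': array([-0.46792697,  0.65537531,  0.01657595]), 'ft_torque': array([-0.01768269, -0.007699  ,  0.008984  ]), 'finger_gap': 1.0023739689225017}
scene {'camera_matrix': array([[434.72559713,   0.        , 325.79207997],
       [  0.        , 434.72559713, 237.74105907],
       [  0.        ,   0.        ,   1.        ]]), 'R': array([[-0.68389597,  0.72948192, -0.0119345 ],
       [ 0.55680888,  0.51130361, -0.65462393],
       [-0.47143417, -0.4543399 , -0.75586049]]), 't': array([ 0.4696709 , -0.12815059,  1.10863993])}
scene probe [(0.6, [283.4, 19
[... 688 characters left out ...]
27310305])}
top probe [(0.93, [333.2, 202.8, 17.4, 25.3])]
top stand [(0.87, [384.8, 176.4, 59.1, 58.2]), (0.75, [476.3, 261.6, 66.1, 54.9]), (0.61, [320.1, 193.4, 49.1, 55.9])]
top stud_blue [(0.67, [232.3, 191.9, 17.1, 15.0])]
top stud_yellow [(0.44, [243.3, 239.6, 12.5, 13.7])]
wrist {'camera_matrix': array([[371.64829954,   0.        , 320.76031499],
       [  0.        , 371.64829954, 235.18061304],
       [  0.        ,   0.        ,   1.        ]]), 'R': array([[ 3.06465589e-01, -9.51881602e-01,  5.07897352e-04],
       [-9.07851177e-01, -2.92129169e-01,  3.00776976e-01],
       [-2.86155699e-01, -9.26388883e-02, -9.53694371e-01]]), 't': array([-0.62565463, -0.03931462,  0.3795839 ])}
```

View pics/scene0.png

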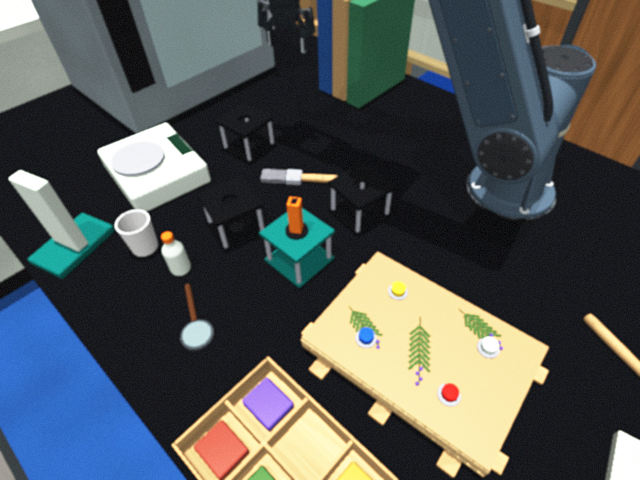

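View pics/top0.png

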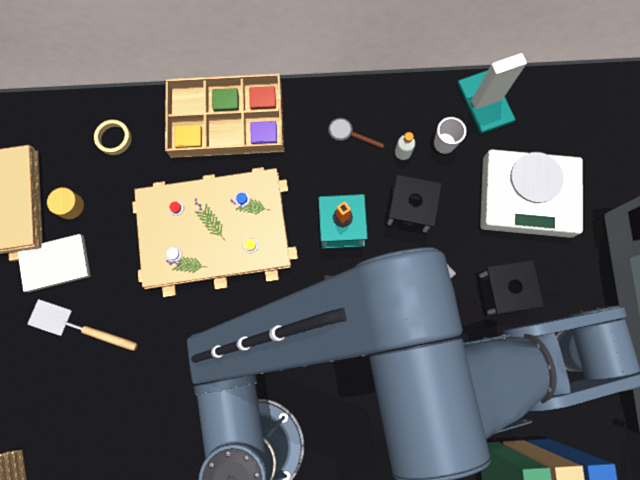

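```bash
python3 - <<'E'
import cv2
a=cv2.imread('pics/top0.png')[150:350,200:560]
cv2.imwrite('pics/topz.png',cv2.resize(a,None,fx=2.2,fy=2.2,interpolation=cv2.INTER_CUBIC))
a=cv2.imread('pics/scene0.png')[80:380,180:480]
cv2.imwrite('pics/scenez.png',cv2.resize(a,None,fx=2,fy=2,interpolation=cv2.INTER_CUBIC))
E
```

```text
(no output)
```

View pics/topz.png

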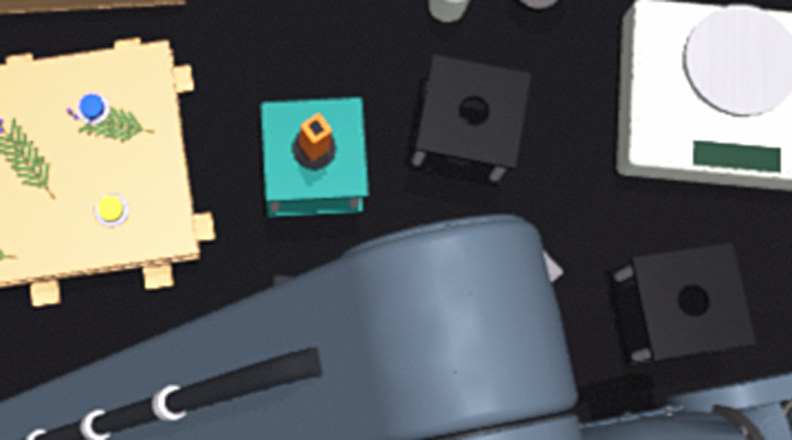

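View pics/scenez.png

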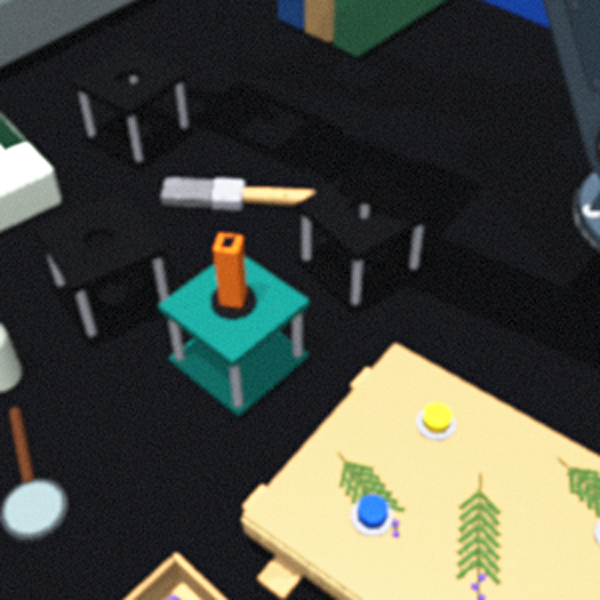

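The teal stand with the orange probe is at about (343,215) in top and (297,240) in scene. The blue stud is at (242,199) and the yellow at (251,244) in top. The black stands are decoys. Next I measure these by colour, the known heights and depth.

```bash
cat > h.py <<'E'
import numpy as np,cv2
from scipy.spatial.transform import Rotation as Ro
def ray(m,uv):
    K=m["camera_matrix"];uv=np.atleast_2d(uv).astype(float)
    c=np.c_[(uv[:,0]-K[0,2])/K[0,0],(uv[:,1]-K[1,2])/K[1,1],np.ones(len(uv))]
    return -m["R"].T@m["t"], c@m["R"]
def onplane(m,uv,z):
    o,d=ray(m,uv); return o+d*((z-o[2])/d[:,2])[:,None]
def cloud(m,d,mask):
    v,u=np.nonzero(mask&(d>0)); o,r=ray(m,np.c_[u,v]); return o+r*d[v,u][:,None],np.c_[u,v]
E
python3 - <<'E'
from h import *
from station import manip
H={"blue":((105,125),110,80),"yellow":((25,33),150,150),"teal":((80,95),120,50),"orange":((5,18),180,90)}
box={"top":{"blue":(225,260,185,215),"yellow":(238,262,232,256),"teal":(310,375,185,255),"orange":(328,358,195,232)},
"scene":{"blue":(345,385,320,352),"yellow":(382,412,275,302),"teal":(255,340,200,290),"orange":(280,310,190,245)}}
zz={"blue":.068,"yellow":.068,"teal":.095,"orange":.181}
for n in("top","scene"):
    m=manip.camera_model(n);im=cv2.imread(f"pics/{n}0.png");d=np.load(f"pics/{n}0.npy");hsv=cv2.cvtColor(im,cv2.COLOR_BGR2HSV)
    for k in H:
        (a,b),s,v=H[k];mk=(hsv[...,0]>=a)&(hsv[...,0]<=b)&(hsv[...,1]>s)&(hsv[...,2]>v)
        x0,x1,y0,y1=box[n][k];w=np.zeros_like(mk);w[y0:y1,x0:x1]=1;mk&=w
        P,uv=cloud(m,d,mk)
        if k in("blue","yellow"):
            g=P
        else: g=P[abs(P[:,2]-zz[k])<.006]; uv=uv[abs(P[:,2]-zz[k])<.006]
        print(n,k,mk.sum(),len(g),"z med",np.round(np.percentile(P[:,2],[5,50,95]),4))
        c=uv.mean(0);print("  plane of centroid",onplane(m,c,zz[k]).round(4),"cloud mid",np.round((g.min(0)+g.max(0))/2,4),g.mean(0).round(4))
        if k in("teal","orange"):
            r=cv2.minAreaRect((onplane(m,uv,zz[k])[:,:2]*1000).astype(np.float32));print("  rect",r)
E
```

```text
top blue 91 91 z med [0.0629 0.0686 0.0728]
  plane of centroid [[0.5973 0.0155 0.068 ]] cloud mid [0.5978 0.0166 0.0629] [0.5973 0.0155 0.068 ]
top yellow 18 18 z med [0.065  0.0687 0.0724]
  plane of centroid [[ 0.472  -0.0031  0.068 ]] cloud mid [ 0.4759 -0.0028  0.0686] [ 0.4719 -0.0032  0.0688]
top teal 2059 1630 z med [0.0026 0.095  0.0997]
  plane of centroid [[ 0.5226 -0.2295  0.095 ]] cloud mid [ 0.5261 -0.2298  0.095 ] [ 0.5227 -0.2295  0.0956]
  rect ((525.5872192382812, -229.85452270507812), (109.99305725097656, 111.5410385131836), 89.87751007080078)
top orange 108 21 z med [0.1149 0.1523 0.1827]
  plane of centroid [[ 0.5182 -0.2272  0.181 ]] cloud mid [ 0.523  -0.2301  0.1799] [ 0.5183 -0.2272  0.1804]
  rect ((522.689208984375, -228.91455078125), (22.170053482055664, 19.493227005004883), 40.625797271728516)
scene blue 200 199 z med [0.0595 0.0665 0.0685]
  plane of centroid [[0.6015 0.018  0.068 ]] cloud mid [0.595  0.0162 0.0594] [0.6004 0.0173 0.0656]
scene yellow 130 130 z med [0.062  0.0664 0.0681]
  plane of centroid [[ 0.4833 -0.0005  0.068 ]] cloud mid [ 0.4805 -0.0017  0.0647] [ 0.482  -0.0012  0.066 ]
scene teal 3100 1677 z med [0.0021 0.0916 0.0951]
  plane of centroid [[ 0.5364 -0.2219  0.095 ]] cloud mid [ 0.5266 -0.2323  0.0948] [ 0.535  -0.2234  0.0934]
  rect ((528.95361328125, -229.52476501464844), (113.0513687133789, 112.43061828613281), 89.98538208007812)
scene orange 475 88 z med [0.0002 0.1461 0.1801]
  plane of centroid [[ 0.5302 -0.2287  0.181 ]] cloud mid [ 0.5282 -0.2308  0.1786] [ 0.5288 -0.2304  0.1789]
  rect ((529.791015625, -228.83804321289062), (27.026819229125977, 24.247705459594727), 32.59315872192383)
```

```bash
cat >> h.py <<'E'
def go(s,pos,yaw=None,rot=None):
    """shift, rotvec in tool frame from measured state; yaw = world angle (deg) of tool x, tool down"""
    R=Ro.from_quat(s["tool_rot"])
    if yaw is None: yaw=np.degrees(np.arctan2(*R.as_matrix()[[1,0],0]))
    a=np.radians(yaw);T=np.array([[np.cos(a),np.sin(a),0],[np.sin(a),-np.cos(a),0],[0,0,-1]])
    return (R.inv().apply(np.array(pos)-s["tcp_pos"])).round(4),(R.inv()*Ro.from_matrix(T)).as_rotvec().round(4),round(yaw,2)
E
python3 - <<'E'
from h import *
from station import manip
s=manip.sense();print(go(s,[.5265,-.23,.34]))
E
```

```text
(array([ 0.4309, -0.245 , -0.1087]), array([-0., -0.,  0.]), np.float64(17.81))
```

Request:
play_rows([
  [[0.04,-0.023,-0.02],[0,0,0],1],
  [[0.08,-0.046,-0.04],[0,0,0],1],
  [[0.12,-0.068,-0.06],[0,0,0],1],
  [[0.16,-0.091,-0.08],[0,0,0],1],
  [[0.2,-0.114,-0.1],[0,0,0],1],
  [[0.245,-0.139,-0.11],[0,0,0],1],
  [[0.29,-0.165,-0.11],[0,0,0],1],
  [[0.33,-0.188,-0.11],[0,0,0],1],
  [[0.37,-0.21,-0.11],[0,0,0],1],
  [[0.4,-0.228,-0.11],[0,0,0],1],
])

```text
t: 1.55
tcp_pos: [0.5039, -0.2532, 0.3417]
tool_rot: [0.988, 0.156, 0.001, 0.0]
force: [0.2, -0.1, 0.1]
finger_gap: 1.0
```

```bash
python3 - <<'E'
from h import *
from station import manip
s=manip.sense();print(s["t"],s["tcp_pos"],s["q"],go(s,[.5265,-.23,.34]))
m=manip.camera_model("wrist");p,d=manip.snapshot("wrist");cv2.imwrite("pics/w1.png",p[:,:,::-1]);np.savez("pics/w1.npz",d=d,**m)
E
```

```text
1.55 [ 0.5039137  -0.25319367  0.34166048] [-6.64062404e-01  3.33312134e-01  1.44256837e+00  6.33088569e-04
  1.36488865e+00  5.94009260e-01] (array([ 0.0286, -0.0151,  0.0017]), array([ 0.0003, -0.001 , -0.    ]), np.float64(17.91))
```

View pics/w1.png

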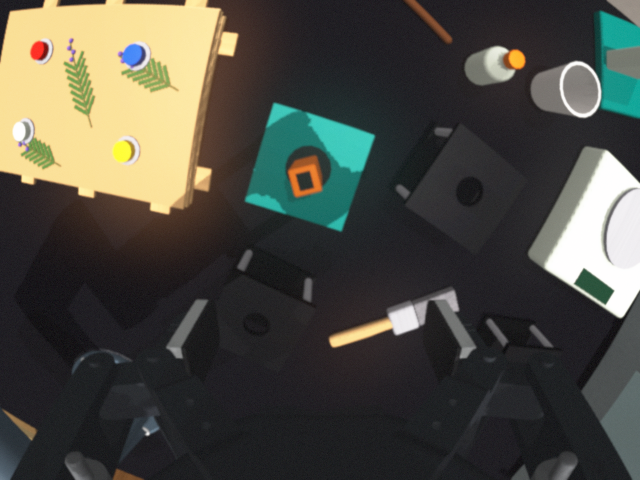

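The wrist view shows the probe handle top at (305,178) in the teal stand, the blue stud at (135,55) and the yellow at (125,151). Next I measure the handle yaw and the positions from it.

```bash
cat >> h.py <<'E'
def wray(m,uv):
    n=cv2.fisheye.undistortPoints(np.atleast_2d(uv).astype(np.float64)[:,None],m["camera_matrix"],np.zeros(4))[:,0]
    c=np.c_[n,np.ones(len(n))]; return -m["R"].T@m["t"],c@m["R"]
def wplane(m,uv,z):
    o,d=wray(m,uv);return o+d*((z-o[2])/d[:,2])[:,None]
def wcloud(m,d,mk):
    v,u=np.nonzero(mk&(d>0));uv=np.c_[u,v];o,r=wray(m,uv);return o+r*d[v,u][:,None],uv
def col(im,k):
    H={"blue":((105,125),110,80),"yellow":((24,33),170,150),"teal":((80,95),100,30),"orange":((4,18),170,70)}
    h=cv2.cvtColor(im,cv2.COLOR_BGR2HSV);(a,b),s,v=H[k]
    return (h[...,0]>=a)&(h[...,0]<=b)&(h[...,1]>s)&(h[...,2]>v)
E
python3 - <<'E'
from h import *
im=cv2.imread("pics/w1.png");m=dict(np.load("pics/w1.npz"));d=m["d"]
box={"blue":(115,155,38,75),"yellow":(108,142,135,168),"teal":(240,380,98,235),"orange":(285,325,150,202)}
zz={"blue":.068,"yellow":.068,"teal":.095,"orange":.181}
for k in box:
    mk=col(im,k);x0,x1,y0,y1=box[k];w=np.zeros_like(mk);w[y0:y1,x0:x1]=1;mk&=w
    P,uv=wcloud(m,d,mk);print(k,len(P),np.percentile(P[:,2],[5,50,95]).round(4))
    g=abs(P[:,2]-zz[k])<.006;Q=wplane(m,uv[g],zz[k])
    r=cv2.minAreaRect((Q[:,:2]*1000).astype(np.float32));print("  mean",Q.mean(0).round(4),"rect",r)
a=im[140:215,270:340];cv2.imwrite("pics/w1z.png",cv2.resize(a,None,fx=8,fy=8,interpolation=cv2.INTER_CUBIC))
E
```

```text
blue 336 [0.0663 0.0681 0.0695]
  mean [0.5989 0.0131 0.068 ] rect ((598.7972412109375, 13.346240997314453), (27.391653060913086, 25.376386642456055), 76.43001556396484)
yellow 295 [0.0665 0.068  0.0694]
  mean [ 0.4809 -0.0052  0.068 ] rect ((481.1812744140625, -4.61118221282959), (23.592729568481445, 26.87482261657715), 14.024377822875977)
teal 9341 [0.0015 0.0952 0.0966]
  mean [ 0.529  -0.2326  0.095 ] rect ((526.951171875, -232.7872772216797), (111.03714752197266, 110.68282318115234), 89.89302062988281)
orange 776 [0.1159 0.1806 0.1822]
  mean [ 0.5285 -0.2324  0.181 ] rect ((528.04443359375, -232.33604431152344), (23.338924407958984, 24.202909469604492), 32.015716552734375)
```

View pics/w1z.png

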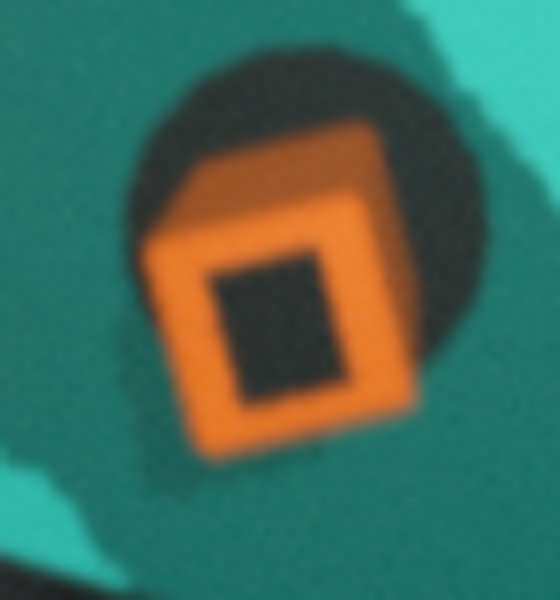

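```bash
python3 - <<'E'
from h import *
from station import manip
s=manip.sense();print(go(s,[.5277,-.232,.22],32));print(go(s,[.5277,-.232,.124],32))
E
```

```text
(array([ 0.025 , -0.0097,  0.1217]), array([-0.0017, -0.0051, -0.2426]), 32)
(array([ 0.0245, -0.0095,  0.2177]), array([-0.0017, -0.0051, -0.2426]), 32)
```

Request:
play_rows([
  [[0.015,-0.006,0.02],[0,0,-0.125],1],
  [[0.025,-0.01,0.05],[0,0,-0.248],1],
  [[0.025,-0.01,0.085],[0,0,-0.248],1],
  [[0.025,-0.01,0.115],[0,0,-0.248],1],
  [[0.025,-0.01,0.12],[0,0,-0.248],1],
  [[0.025,-0.01,0.12],[0,0,-0.248],1],
])

```text
t: 2.2
tcp_pos: [0.5227, -0.2385, 0.2208]
tool_rot: [0.961, 0.276, -0.001, -0.001]
force: [-0.3, -0.8, 0.6]
finger_gap: 1.001
```

```bash
python3 - <<'E'
from h import *
from station import manip
s=manip.sense();print(s["t"],s["tcp_pos"],s["tool_rot"],go(s,[.5277,-.232,.124],32))
m=manip.camera_model("wrist");p,d=manip.snapshot("wrist");cv2.imwrite("pics/w2.png",p[:,:,::-1]);np.savez("pics/w2.npz",d=d,**m)
s=manip.sense();print(s["tcp_pos"],s["tool_rot"])
im=p[:,:,::-1].copy()
for k,z in (("orange",.181),("teal",.095)):
    P,uv=wcloud(m,d,col(im,k));g=(abs(P[:,2]-z)<.006)&(np.hypot(P[:,0]-.528,P[:,1]+.232)<.1);Q=wplane(m,uv[g],z)
    print(k,g.sum(),Q.mean(0),cv2.minAreaRect((Q[:,:2]*1000).astype(np.float32)))
E
```

```text
2.2 [ 0.52266108 -0.23848015  0.22080943] [ 9.61252562e-01  2.75667682e-01 -5.73547289e-04 -7.15375733e-04] (array([ 0.0078, -0.0027,  0.0968]), array([-0.0017,  0.0007,  0.0001]), 32)
[ 0.52347809 -0.23904806  0.2221226 ] [9.61260265e-01 2.75641681e-01 3.78438642e-04 4.73338188e-04]
orange 1358 [ 0.52907169 -0.23139462  0.181     ] ((528.1263427734375, -231.9866180419922), (24.759552001953125, 23.324060440063477), 32.055389404296875)
teal 15705 [ 0.53328629 -0.22925999  0.095     ] ((526.8857421875, -232.84182739257812), (111.03915405273438, 110.88385772705078), 0.06075259670615196)
```

View pics/w2.png

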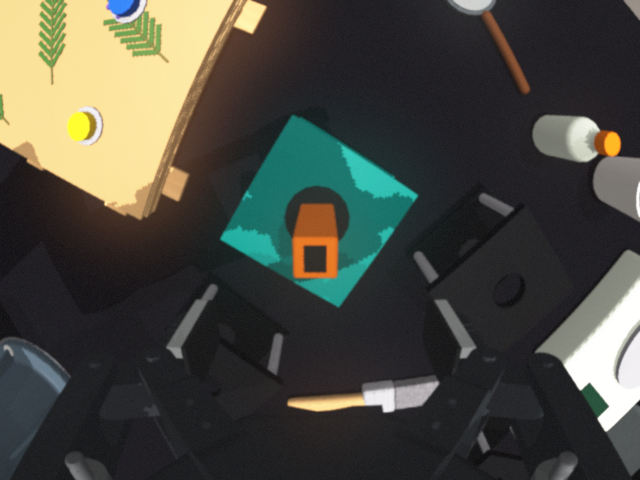

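The handle top at (316,258) lies squarely between the fingers, and the measurements agree. I descend and grip.

Request:
play_rows([
  [[0.008,-0.0026,0.02],[0,0,0],1],
  [[0.008,-0.0026,0.055],[0,0,0],1],
  [[0.008,-0.0026,0.085],[0,0,0],1],
  [[0.008,-0.0026,0.097],[0,0,0],1],
  [[0.008,-0.0026,0.097],[0,0,0],1],
  [[0.008,-0.0026,0.097],[0,0,0],0.5],
  [[0.008,-0.0026,0.097],[0,0,0],0.2],
  [[0.008,-0.0026,0.097],[0,0,0],0.1],
  [[0.008,-0.0026,0.097],[0,0,0],0.1],
  [[0.008,-0.0026,0.097],[0,0,0],0.1],
], force=50)

```text
t: 3.25
tcp_pos: [0.529, -0.2323, 0.1253]
tool_rot: [0.961, 0.276, 0.001, 0.001]
force: [-0.8, 0.4, 4.1]
finger_gap: 0.277
```

Request:
play_rows([
  [[0,0,0],[0,0,0],0.1],
  [[0,0,0],[0,0,0],0.1],
  [[0,0,0],[0,0,0],0.1],
])

```text
t: 3.55
tcp_pos: [0.5289, -0.2323, 0.1253]
tool_rot: [0.961, 0.276, 0.001, 0.001]
force: [-0.5, 0.2, 5.5]
finger_gap: 0.275
```

Request:
play_rows([
  [[0,0,-0.015],[0,0,0],0.1],
  [[0,0,-0.035],[0,0,0],0.1],
  [[0,0,-0.055],[0,0,0],0.1],
  [[0,0,-0.08],[0,0,0],0.1],
  [[0,0,-0.105],[0,0,0],0.1],
  [[0,0,-0.125],[0,0,0],0.1],
  [[0,0,-0.13],[0,0,0],0.1],
  [[0,0,-0.13],[0,0,0],0.1],
  [[0,0,-0.13],[0,0,0],0.1],
])

```text
t: 4.45
tcp_pos: [0.5276, -0.2315, 0.253]
tool_rot: [0.961, 0.276, -0.001, -0.001]
force: [0.6, -0.7, -1.1]
finger_gap: 0.278
```

```bash
python3 - <<'E'
from h import *
from station import manip
s=manip.sense();print(s["t"],s["tcp_pos"],s["tool_rot"],s["force"],s["finger_gap"])
m=manip.camera_model("wrist");p,d=manip.snapshot("wrist");cv2.imwrite("pics/w3.png",p[:,:,::-1]);np.savez("pics/w3.npz",d=d,**m)
p,d=manip.snapshot("scene");cv2.imwrite("pics/s3.png",p[:,:,::-1]);np.save("pics/s3.npy",d)
E
```

```text
4.45 [ 0.52763316 -0.23150621  0.25297897] [ 9.61221250e-01  2.75775296e-01 -8.30350365e-04 -1.00290974e-03] [ 0.59968452 -0.74703432 -1.12033905] 0.27772834595713364
```

View pics/w3.png

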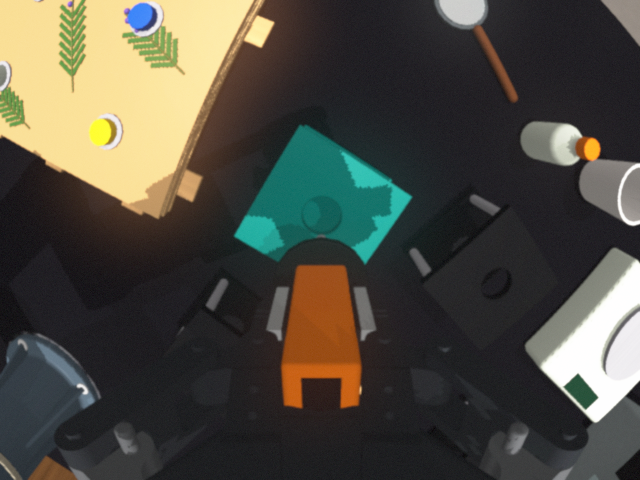

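View pics/s3.png

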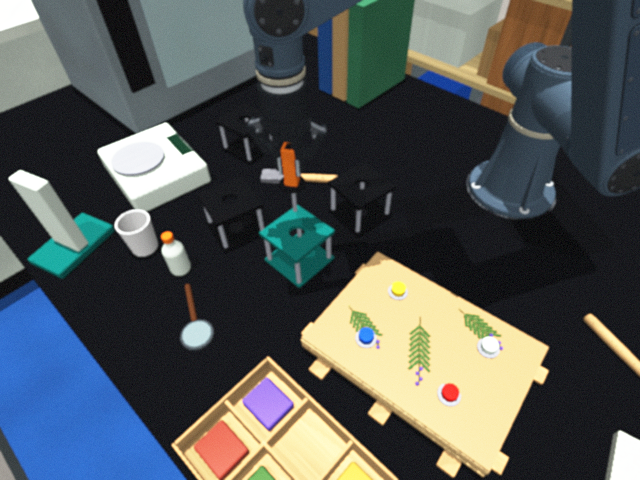

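The probe is out of the stand and gripped upright at (290,165) in scene. I zoom in to check the tip and re-measure the studs and the hole.

```bash
python3 - <<'E'
from h import *
from station import manip
a=cv2.imread("pics/s3.png")[130:250,240:350];cv2.imwrite("pics/s3z.png",cv2.resize(a,None,fx=5,fy=5,interpolation=cv2.INTER_CUBIC))
im=cv2.imread("pics/w3.png");m=dict(np.load("pics/w3.npz"));d=m["d"]
for k,z,c,r in (("blue",.068,(.599,.014),.03),("yellow",.068,(.48,-.004),.03),("teal",.095,(.527,-.232),.08),("orange",.308,(.528,-.232),.03)):
    P,uv=wcloud(m,d,col(im,k));n=(np.hypot(P[:,0]-c[0],P[:,1]-c[1])<r);print(k,n.sum(),np.percentile(P[n,2],[1,50,99]).round(4))
    g=n&(abs(P[:,2]-z)<.006);Q=wplane(m,uv[g],z);print(" ",g.sum(),Q.mean(0).round(4),cv2.minAreaRect((Q[:,:2]*1000).astype(np.float32)),P[g].mean(0).round(4))
ms=manip.camera_model("scene");K=ms["camera_matrix"]
for w in ([.5278,-.232,.153],[.5278,-.232,.31],[.5278,-.232,.228]):
    c=ms["R"]@np.array(w)+ms["t"];print(w,(K@c/c[2])[:2])
E
```

```text
blue 581 [0.056  0.068  0.0701]
  550 [0.5985 0.0121 0.068 ] ((598.6325073242188, 12.368690490722656), (29.362716674804688, 25.607894897460938), 75.09650421142578) [0.5985 0.0122 0.0677]
yellow 448 [0.0654 0.068  0.0697]
  448 [ 0.4805 -0.0054  0.068 ] ((480.5069580078125, -5.282316207885742), (24.7946834564209, 26.33571434020996), 28.020429611206055) [ 0.4805 -0.0054  0.068 ]
teal 14010 [0.0002 0.0951 0.0972]
  12205 [ 0.5384 -0.2249  0.095 ] ((527.145263671875, -232.8031768798828), (110.77655029296875, 111.04750061035156), 89.862548828125) [ 0.5384 -0.2249  0.0952]
orange 8644 [0.2325 0.2931 0.3099]
  3142 [ 0.5328 -0.2291  0.308 ] ((531.00146484375, -230.2108917236328), (22.909761428833008, 23.853954315185547), 32.12308120727539) [ 0.5326 -0.2292  0.3076]
[0.5278, -0.232, 0.153] [293.88516008 210.5972238 ]
[0.5278, -0.232, 0.31] [287.59031116 145.06153229]
[0.5278, -0.232, 0.228] [291.11313317 181.73764305]
```

View pics/s3z.png

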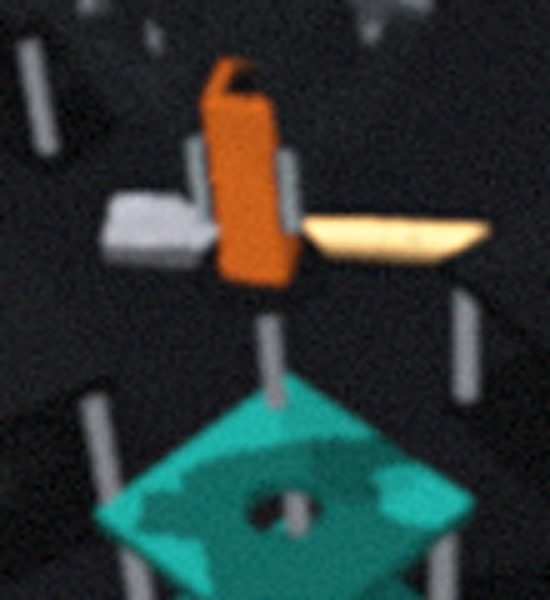

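```bash
python3 - <<'E'
from h import *
im=cv2.imread("pics/w3.png");m=dict(np.load("pics/w3.npz"));d=m["d"]
P,uv=wcloud(m,d,col(im,"orange"));n=(np.hypot(P[:,0]-.528,P[:,1]+.232)<.04);P=P[n];uv=uv[n]
a=np.radians(32);ex=np.array([np.cos(a),np.sin(a)]);ey=np.array([np.sin(a),-np.cos(a)])
L=np.c_[(P[:,:2]-[.5278,-.232])@ex,(P[:,:2]-[.5278,-.232])@ey,P[:,2]]
f=(L[:,2]>.235)&(L[:,2]<.298)&(abs(L[:,1])<.009)
A=np.c_[L[f][:,1:],np.ones(f.sum())];print("front x=a*y+b*z+c",np.linalg.lstsq(A,L[f,0],rcond=None)[0],f.sum(),L[f].mean(0))
for z in np.arange(.235,.31,.01):
    q=L[abs(L[:,2]-z)<.004];q=q[q[:,0]>.003];print(round(z,3),len(q),q[:,0].mean().round(4),np.percentile(q[:,1],[1,99]).round(4),"mid",np.percentile(q[:,1],[1,99]).mean().round(4))
t=L[(L[:,2]>.304)];print("top",len(t),t.min(0),t.max(0))
E
```

```text
front x=a*y+b*z+c [0.00199842 0.00034515 0.00996509] 3647 [1.00591420e-02 2.23823874e-06 2.72467914e-01]
0.235 290 0.01 [-0.0116  0.0113] mid -0.0001
0.245 371 0.0099 [-0.0115  0.0117] mid 0.0001
0.255 471 0.0099 [-0.0114  0.0115] mid 0.0001
0.265 568 0.01 [-0.0115  0.0116] mid 0.0001
0.275 670 0.01 [-0.0115  0.0118] mid 0.0001
0.285 799 0.0101 [-0.0114  0.0117] mid 0.0001
0.295 969 0.0099 [-0.0115  0.0117] mid 0.0001
0.305 2001 0.0087 [-0.0115  0.0118] mid 0.0002
top 2868 [-0.00792852 -0.0118952   0.30400619] [0.01117292 0.01233992 0.32750271]
```

Request:
play_rows([
  [[0.015,-0.013,0],[0,0,0],0.1],
  [[0.04,-0.036,0],[0,0,0],0.1],
  [[0.068,-0.061,0],[0,0,0],0.1],
  [[0.098,-0.0875,0],[0,0,0],0.1],
  [[0.128,-0.1145,0],[0,0,0],0.1],
  [[0.156,-0.139,0],[0,0,0],0.1],
  [[0.178,-0.159,0],[0,0,0],0.1],
  [[0.1907,-0.1703,0],[0,0,0],0.1],
  [[0.1907,-0.1703,0],[0,0,0],0.1],
  [[0.1907,-0.1703,0],[0,0,0],0.1],
])

```text
t: 5.55
tcp_pos: [0.5995, 0.0129, 0.2537]
tool_rot: [0.961, 0.276, -0.001, 0.0]
force: [0.8, -0.7, -1.3]
finger_gap: 0.275
```

```bash
cat > look.py <<'E'
import sys
from h import *
from station import manip
n=sys.argv[1]
s=manip.sense();print(s["t"],s["tcp_pos"],s["tool_rot"],s["force"],s["finger_gap"])
m=manip.camera_model("wrist");p,d=manip.snapshot("wrist");im=p[:,:,::-1].copy();cv2.imwrite(f"pics/w{n}.png",im)
T=s["tcp_pos"]
P,uv=wcloud(m,d,col(im,"orange"));a=np.radians(32);ex=np.array([np.cos(a),np.sin(a)]);ey=np.array([np.sin(a),-np.cos(a)])
L=np.c_[(P[:,:2]-T[:2])@ex,(P[:,:2]-T[:2])@ey,P[:,2]-T[2]]
f=(L[:,2]>-.018)&(L[:,2]<.045)&(abs(L[:,1])<.009)&(abs(L[:,0])<.03)
print("front face rel",L[f].mean(0),np.linalg.lstsq(np.c_[L[f][:,2],np.ones(f.sum())],L[f,0],rcond=None)[0])
for k,c in (("blue",(.599,.013)),("yellow",(.4808,-.005))):
    P,uv=wcloud(m,d,col(im,k));g=(np.hypot(P[:,0]-c[0],P[:,1]-c[1])<.03)&(abs(P[:,2]-.068)<.004);Q=P[g]
    if g.sum()>10: print(k,g.sum(),Q.mean(0).round(4),cv2.minAreaRect((Q[:,:2]*1000).astype(np.float32)))
p,d=manip.snapshot("scene");cv2.imwrite(f"pics/s{n}.png",p[:,:,::-1])
x,y=(int(v) for v in sys.argv[2:4]);a=p[y-60:y+60,x-80:x+80,::-1];cv2.imwrite(f"pics/s{n}z.png",cv2.resize(a,None,fx=5,fy=5,interpolation=cv2.INTER_CUBIC))
E
python3 look.py 4 367 300
```

```text
5.55 [0.59946255 0.01286556 0.2536546 ] [ 9.61168484e-01  2.75961015e-01 -7.93555664e-04  1.84960519e-04] [ 0.81838137 -0.73737615 -1.27403137] 0.27477303615447446
front face rel [9.94342309e-03 1.12482014e-05 1.94937836e-02] [8.95589878e-05 9.94167725e-03]
blue 612 [0.5994 0.0149 0.0682] ((599.4280395507812, 15.004318237304688), (25.3138370513916, 23.64818000793457), 32.252174377441406)Traceback (most recent call last):
  File "look.py", line 13, in <module>
    P,uv=wcloud(m,d,col(im,k));g=(np.hypot(P[:,0]-c[0],P[:,1]-c[1])<.03)&(abs(P[:,2]-.068)<.004);Q=P[g]
         ~~~~~~^^^^^^^^^^^^^^^
  File "h.py", line 23, in wcloud
    v,u=np.nonzero(mk&(d>0));uv=np.c_[u,v];o,r=wray(m,uv);return o+r*d[v,u][:,None],uv
                                               ~~~~^^^^^^
  File "h.py", line 18, in wray
    n=cv2.fisheye.undistortPoints(np.atleast_2d(uv).astype(np.float64)[:,None],m["camera_matrix"],np.zeros(4))[:,0]
      ~~~~~~~~~~~~~~~~~~~~~~~~~~~~~~~~~~~~~~~~~~~~~~~~~~~~~~~~~~~~~~~~~~~~~~~~~~~~~~~~~~~~~~~~~~~~~~~~~~~~~~~~^^^^^
TypeError: 'NoneType' object is not subscriptable
```

View pics/w4.png

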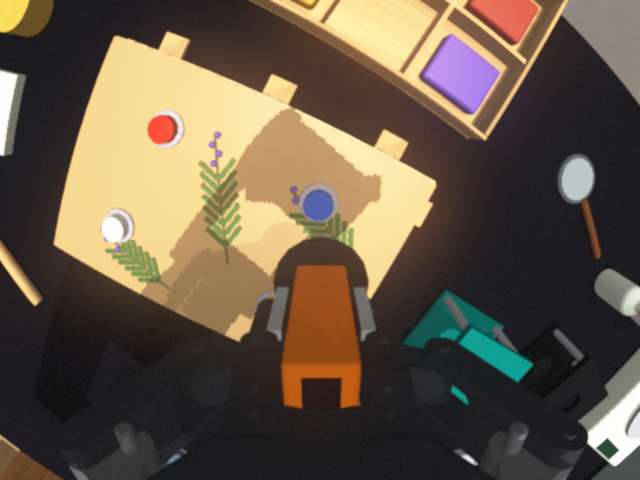

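Blue cap is at (319,204), straight ahead of the probe. I shift 2 mm along tool x and lower slowly.

Request:
play_rows([
  [[0.002,0,0.015],[0,0,0],0.1],
  [[0.002,0,0.035],[0,0,0],0.1],
  [[0.002,0,0.055],[0,0,0],0.1],
  [[0.002,0,0.07],[0,0,0],0.1],
  [[0.002,0,0.077],[0,0,0],0.1],
  [[0.002,0,0.08],[0,0,0],0.1],
  [[0.002,0,0.08],[0,0,0],0.1],
  [[0.002,0,0.08],[0,0,0],0.1],
])

```text
t: 6.4
tcp_pos: [0.6021, 0.0141, 0.1751]
tool_rot: [0.961, 0.276, 0.001, 0.0]
force: [-0.4, 1.1, -1.4]
finger_gap: 0.277
```

```bash
sed -i 's/for k,c in .*/for k,c in (("blue",(.599,.013)),("yellow",(.4808,-.005))):\n    if not (col(im,k)\&(d>0)).any(): continue/' look.py; python3 look.py 5 367 300
```

```text
6.4 [0.60209592 0.01411032 0.17513682] [9.61282167e-01 2.75564718e-01 7.34924469e-04 3.75967698e-04] [-0.42650074  1.05015735 -1.35241473] 0.2765263415449871
front face rel [9.88644206e-03 1.41103751e-05 1.95587847e-02] [-0.00256587  0.00993663]
blue 606 [0.6034 0.0178 0.0681] ((603.6371459960938, 17.627458572387695), (15.913400650024414, 25.608245849609375), 34.94270324707031)
```

View pics/s5z.png

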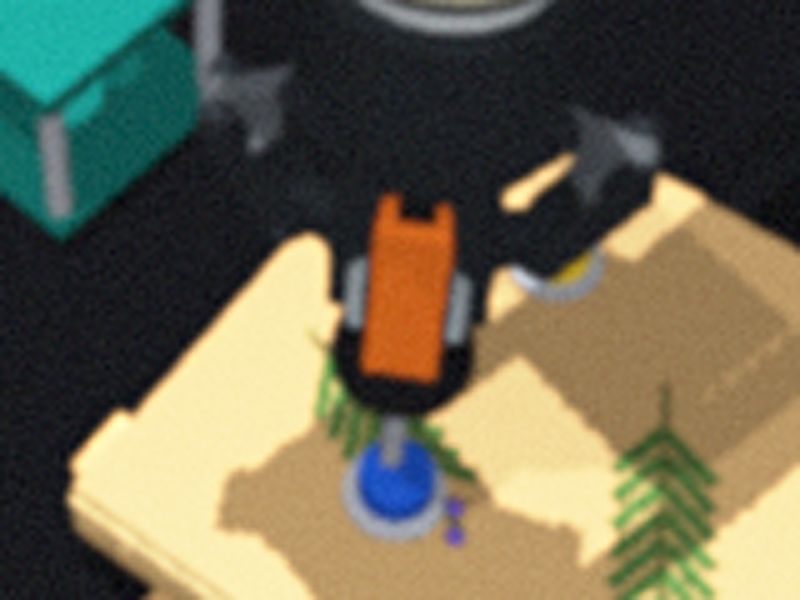

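The tip is over the middle of the blue cap, about 7 mm above it. I press slowly.

Request:
play_rows([
  [[0,0,0.003],[0,0,0],0.1],
  [[0,0,0.006],[0,0,0],0.1],
  [[0,0,0.008],[0,0,0],0.1],
  [[0,0,0.01],[0,0,0],0.1],
  [[0,0,0.011],[0,0,0],0.1],
  [[0,0,0.011],[0,0,0],0.1],
  [[0,0,0.011],[0,0,0],0.1],
])

```text
t: 7.2
tcp_pos: [0.6017, 0.0146, 0.1636]
tool_rot: [0.961, 0.276, 0.0, 0.0]
force: [-1.0, -0.2, 2.7]
finger_gap: 0.275
```

Request:
play_rows([
  [[0,0,0],[0,0,0],0.1],
  [[0,0,0],[0,0,0],0.1],
  [[0,0,0],[0,0,0],0.1],
  [[0,0,0],[0,0,0],0.1],
  [[0,0,0],[0,0,0],0.1],
  [[0,0,0],[0,0,0],0.1],
  [[0,0,0],[0,0,0],0.1],
  [[0,0,0],[0,0,0],0.1],
  [[0,0,0],[0,0,0],0.1],
  [[0,0,0],[0,0,0],0.1],
])

```text
t: 8.2
tcp_pos: [0.6016, 0.0145, 0.1634]
tool_rot: [0.961, 0.276, 0.0, 0.0]
force: [0.2, 0.6, 3.3]
finger_gap: 0.276
```

```bash
python3 look.py 6 367 300
```

```text
8.2 [0.60163819 0.01453142 0.16337351] [9.61227752e-01 2.75755665e-01 1.45859713e-04 3.26423094e-05] [0.20916257 0.57887115 3.25068836] 0.27564000876168787
front face rel [ 9.89821977e-03 -7.75544043e-06  1.96189774e-02] [-0.00231497  0.00994364]
blue 146 [0.6041 0.0182 0.0644] ((604.5394287109375, 18.6981258392334), (12.020051956176758, 25.489177703857422), 36.09178161621094)
```

View pics/s6z.png

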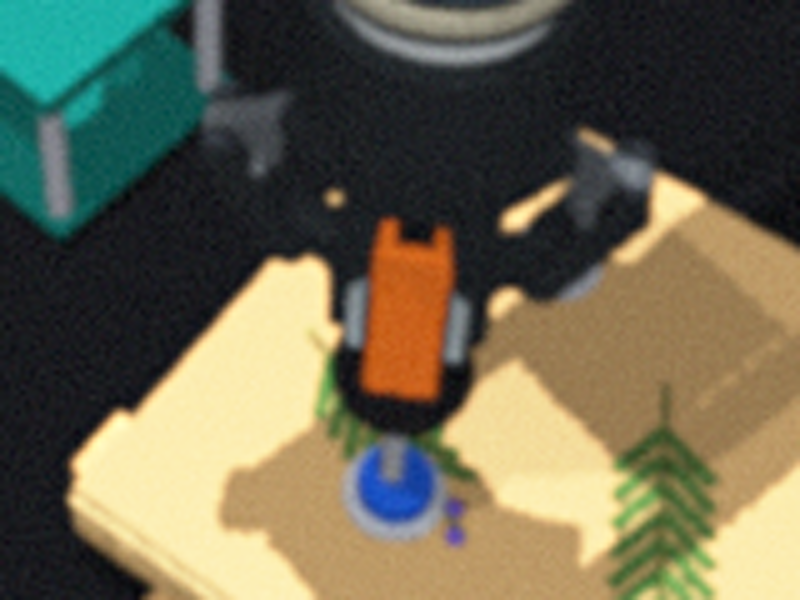

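Blue is pressed about 4 mm at roughly 4.5 N, and I held it for over 1 s. Now I raise the probe and go to yellow.

Request:
play_rows([
  [[0,0,-0.008],[0,0,0],0.1],
  [[0,0,-0.025],[0,0,0],0.1],
  [[0,0,-0.05],[0,0,0],0.1],
  [[0,0,-0.072],[0,0,0],0.1],
  [[-0.01,-0.0043,-0.08],[0,0,0],0.1],
  [[-0.035,-0.0151,-0.08],[0,0,0],0.1],
  [[-0.065,-0.028,-0.08],[0,0,0],0.1],
  [[-0.093,-0.04,-0.08],[0,0,0],0.1],
  [[-0.1096,-0.0473,-0.08],[0,0,0],0.1],
  [[-0.1096,-0.0473,-0.08],[0,0,0],0.1],
])

```text
t: 9.3
tcp_pos: [0.4787, -0.003, 0.2424]
tool_rot: [0.961, 0.275, -0.003, -0.001]
force: [0.1, -0.1, -1.6]
finger_gap: 0.272
```

Request:
play_rows([
  [[0,0,0],[0,0,0],0.1],
  [[0,0,0],[0,0,0],0.1],
])

```text
t: 9.5
tcp_pos: [0.4843, -0.0036, 0.2433]
tool_rot: [0.961, 0.276, 0.0, 0.0]
force: [-0.4, 0.6, -0.8]
finger_gap: 0.276
```

```bash
python3 look.py 7 397 260
```

```text
9.5 [ 0.48429108 -0.00359343  0.24327787] [9.61215704e-01 2.75797440e-01 3.29050133e-04 1.87581060e-04] [-0.40468765  0.55343809 -0.77800815] 0.2762233825755371
front face rel [9.90192320e-03 6.58046001e-06 1.94450218e-02] [-0.00182595  0.00993743]
blue 666 [0.5984 0.0148 0.0684] ((598.80859375, 14.727468490600586), (24.576448440551758, 24.86962890625), 34.2288703918457)
yellow 574 [ 0.4801 -0.0036  0.0682] ((479.7118835449219, -3.529378890991211), (24.041208267211914, 23.001155853271484), 32.592769622802734)
```

View pics/w7.png

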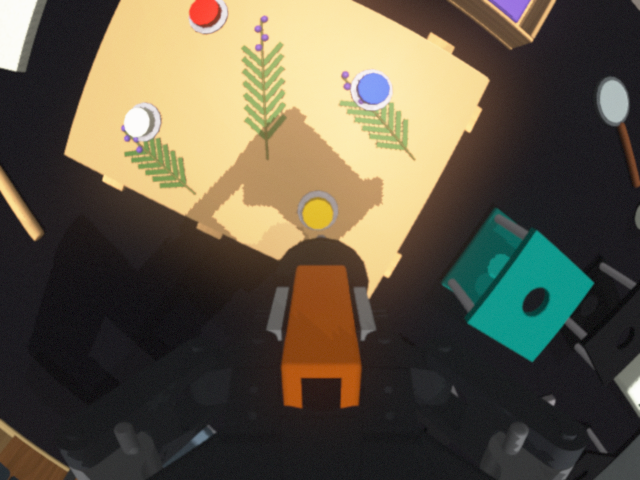

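View pics/s7z.png

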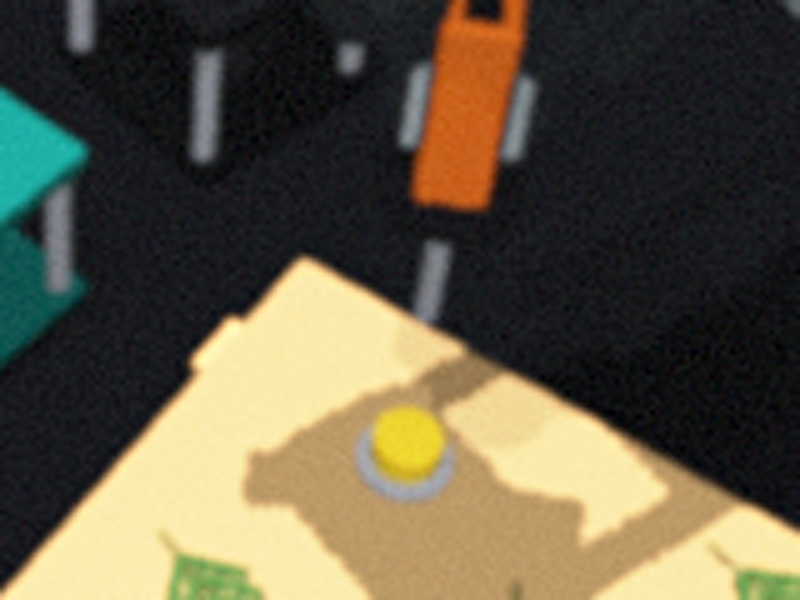

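The yellow cap at (318,212) is ahead of the probe in the wrist view. I make a small correction and lower close to it.

Request:
play_rows([
  [[-0.0015,-0.002,0.015],[0,0,0],0.1],
  [[-0.0015,-0.002,0.035],[0,0,0],0.1],
  [[-0.0015,-0.002,0.053],[0,0,0],0.1],
  [[-0.0015,-0.002,0.064],[0,0,0],0.1],
  [[-0.0015,-0.002,0.068],[0,0,0],0.1],
  [[-0.0015,-0.002,0.068],[0,0,0],0.1],
  [[-0.0015,-0.002,0.068],[0,0,0],0.1],
])

```text
t: 10.3
tcp_pos: [0.4819, -0.0027, 0.1758]
tool_rot: [0.961, 0.276, 0.001, 0.0]
force: [-0.0, -0.3, -0.3]
finger_gap: 0.273
```

```bash
python3 look.py 8 397 260
```

```text
10.3 [ 0.48186376 -0.0026588   0.17579982] [9.61206846e-01 2.75827827e-01 5.56459082e-04 3.14959377e-04] [-0.01971055 -0.30049168 -0.28449825] 0.27344692102517876
front face rel [9.87152398e-03 1.98156926e-05 1.94756476e-02] [-0.00270889  0.00992428]
blue 1095 [0.5983 0.0148 0.0683] ((598.4114990234375, 14.531875610351562), (25.101398468017578, 25.26526641845703), 32.53658676147461)
yellow 395 [ 0.4862 -0.0024  0.0682] ((486.0787658691406, -1.8186359405517578), (12.689861297607422, 23.5007381439209), 21.140972137451172)
```

View pics/s8z.png

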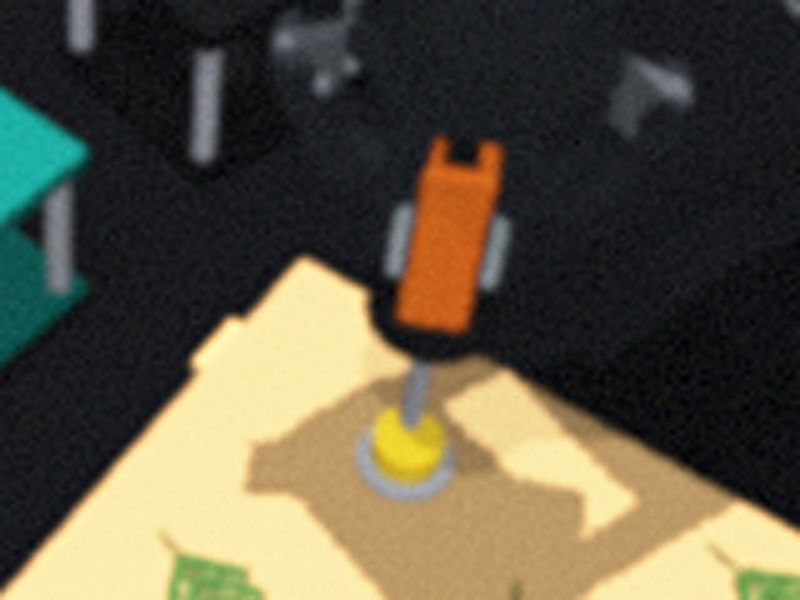

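The tip is centred over yellow, about 7 mm above. I press in the same way.

Request:
play_rows([
  [[0,0,0.003],[0,0,0],0.1],
  [[0,0,0.006],[0,0,0],0.1],
  [[0,0,0.008],[0,0,0],0.1],
  [[0,0,0.01],[0,0,0],0.1],
  [[0,0,0.0115],[0,0,0],0.1],
  [[0,0,0.0115],[0,0,0],0.1],
  [[0,0,0.0115],[0,0,0],0.1],
])

```text
t: 11.1
tcp_pos: [0.4813, -0.0026, 0.164]
tool_rot: [0.961, 0.276, 0.0, 0.0]
force: [-0.2, -0.1, 2.8]
finger_gap: 0.281
```

Request:
play_rows([
  [[0,0,0],[0,0,0],0.1],
  [[0,0,0],[0,0,0],0.1],
  [[0,0,0],[0,0,0],0.1],
  [[0,0,0],[0,0,0],0.1],
  [[0,0,0],[0,0,0],0.1],
  [[0,0,0],[0,0,0],0.1],
  [[0,0,0],[0,0,0],0.1],
  [[0,0,0],[0,0,0],0.1],
  [[0,0,0],[0,0,0],0.1],
  [[0,0,0],[0,0,0],0.1],
])

```text
t: 12.1
tcp_pos: [0.4812, -0.0025, 0.1638]
tool_rot: [0.961, 0.276, 0.0, 0.0]
force: [-0.5, -0.4, 2.8]
finger_gap: 0.273
```

```bash
python3 look.py 9 397 260
```

```text
12.1 [ 0.48123143 -0.00254983  0.16380529] [9.61216766e-01 2.75793995e-01 4.26754786e-05 1.47285885e-05] [-0.50567546 -0.36725962  2.76593578] 0.27257243247426
front face rel [ 9.89931961e-03 -1.12785302e-05  1.95344852e-02] [-0.00157554  0.0099301 ]
blue 1195 [0.5983 0.0148 0.0683] ((598.27734375, 14.598203659057617), (24.988880157470703, 25.545654296875), 79.39229583740234)
yellow 199 [ 0.4869 -0.0021  0.0646] ((486.6011962890625, -1.4062690734863281), (10.594603538513184, 22.38107681274414), 24.826416015625)
```

View pics/s9z.png

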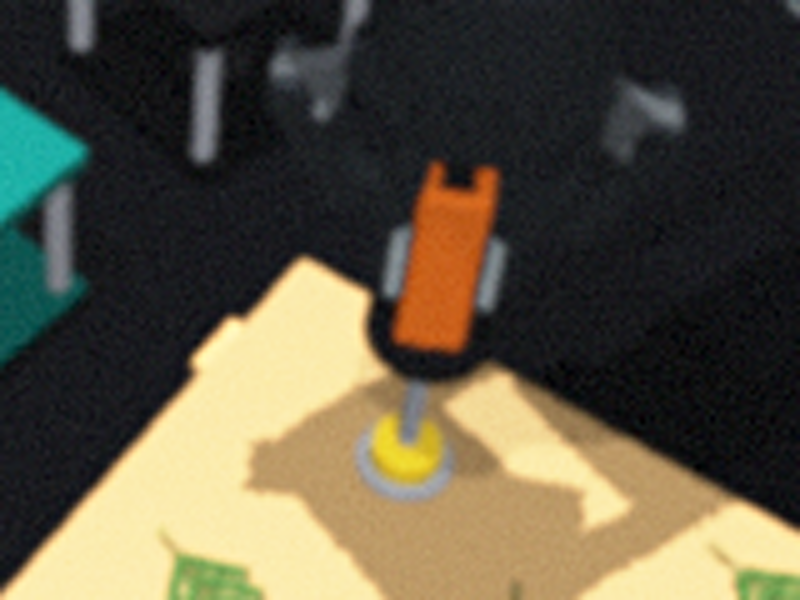

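Both presses are done. I raise the probe and return to the stand.

Request:
play_rows([
  [[0,0,-0.008],[0,0,0],0.1],
  [[0,0,-0.025],[0,0,0],0.1],
  [[0,0,-0.05],[0,0,0],0.1],
  [[0,0,-0.078],[0,0,0],0.1],
  [[-0.004,0.011,-0.09],[0,0,0],0.1],
  [[-0.014,0.0377,-0.0905],[0,0,0],0.1],
  [[-0.026,0.07,-0.0905],[0,0,0],0.1],
  [[-0.038,0.102,-0.0905],[0,0,0],0.1],
  [[-0.05,0.1345,-0.0905],[0,0,0],0.1],
  [[-0.062,0.1667,-0.0905],[0,0,0],0.1],
])

```text
t: 13.2
tcp_pos: [0.5166, -0.1778, 0.2543]
tool_rot: [0.961, 0.276, -0.0, -0.001]
force: [0.9, -0.4, -0.1]
finger_gap: 0.277
```

Request:
play_rows([
  [[-0.011,0.03,0],[0,0,0],0.1],
  [[-0.0175,0.047,0],[0,0,0],0.1],
  [[-0.0197,0.0529,0],[0,0,0],0.1],
  [[-0.0197,0.0529,0],[0,0,0],0.1],
  [[-0.0197,0.0529,0],[0,0,0],0.1],
])

```text
t: 13.7
tcp_pos: [0.5277, -0.2304, 0.2541]
tool_rot: [0.961, 0.276, -0.0, -0.001]
force: [-0.3, -0.9, -1.3]
finger_gap: 0.272
```

```bash
python3 look.py 10 297 200
```

```text
13.7 [ 0.52771773 -0.23042927  0.25406118] [ 9.61104861e-01  2.76181665e-01 -4.19321172e-04 -9.78635868e-04] [-0.31418608 -0.87194389 -1.34219518] 0.27162896997506875
front face rel [9.90991747e-03 1.44247915e-05 1.95436379e-02] [-0.00141457  0.00993756]
blue 526 [0.5986 0.0127 0.068 ] ((598.6343994140625, 14.012008666992188), (27.05986213684082, 25.829347610473633), 87.8357162475586)
yellow 450 [ 0.4804 -0.0054  0.068 ] ((480.24920654296875, -4.712419509887695), (24.119688034057617, 26.536956787109375), 26.398193359375)
```

View pics/s10z.png

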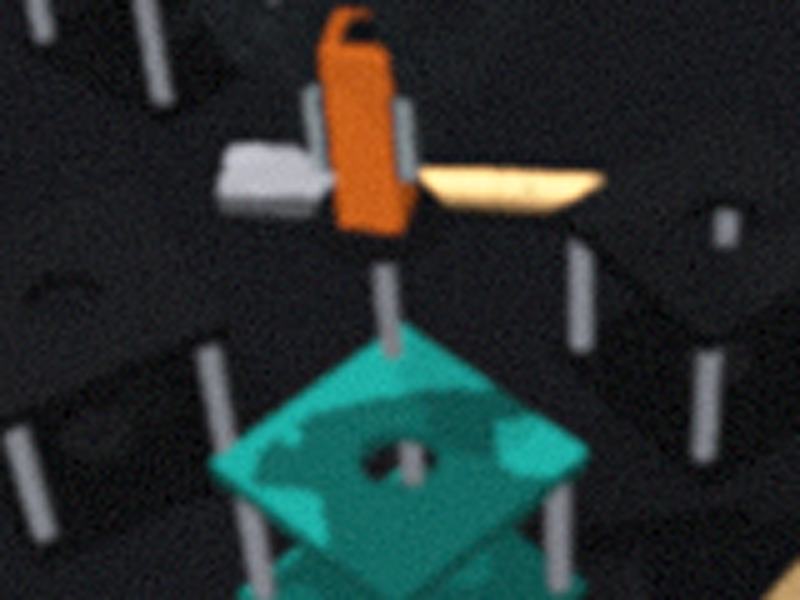

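The alignment matches the lift picture, so I lower the probe into the hole.

Request:
play_rows([
  [[0,0,0.015],[0,0,0],0.1],
  [[0,0,0.035],[0,0,0],0.1],
  [[0,0,0.057],[0,0,0],0.1],
  [[0,0,0.079],[0,0,0],0.1],
  [[0,0,0.098],[0,0,0],0.1],
  [[0,0,0.112],[0,0,0],0.1],
  [[0,0,0.12],[0,0,0],0.1],
  [[0,0,0.124],[0,0,0],0.1],
  [[0,0,0.126],[0,0,0],0.1],
  [[0,0,0.126],[0,0,0],0.1],
])

```text
t: 14.8
tcp_pos: [0.5286, -0.2321, 0.1288]
tool_rot: [0.961, 0.276, 0.0, 0.0]
force: [-0.1, 0.1, -0.4]
finger_gap: 0.274
```

Request:
play_rows([
  [[0,0,0.001],[0,0,0],0.1],
  [[0,0,0.002],[0,0,0],0.1],
  [[0,0,0.003],[0,0,0],0.1],
  [[0,0,0.003],[0,0,0],0.1],
])

```text
t: 15.2
tcp_pos: [0.5283, -0.2321, 0.1254]
tool_rot: [0.961, 0.276, 0.0, 0.0]
force: [0.6, 0.2, -1.0]
finger_gap: 0.273
```

```bash
python3 look.py 11 297 230
```

```text
15.2 [ 0.52834381 -0.23211139  0.12537788] [9.61228009e-01 2.75754797e-01 5.82508124e-05 6.12587943e-05] [ 0.55069906  0.20416973 -0.97871573] 0.27302182046543794
front face rel [9.88949444e-03 6.97459158e-06 1.95796381e-02] [-0.00104726  0.00991   ]
yellow 735 [ 0.4812 -0.0068  0.0678] ((480.52020263671875, -6.5326080322265625), (26.67697525024414, 24.34905433654785), 24.669387817382812)
```

View pics/s11z.png

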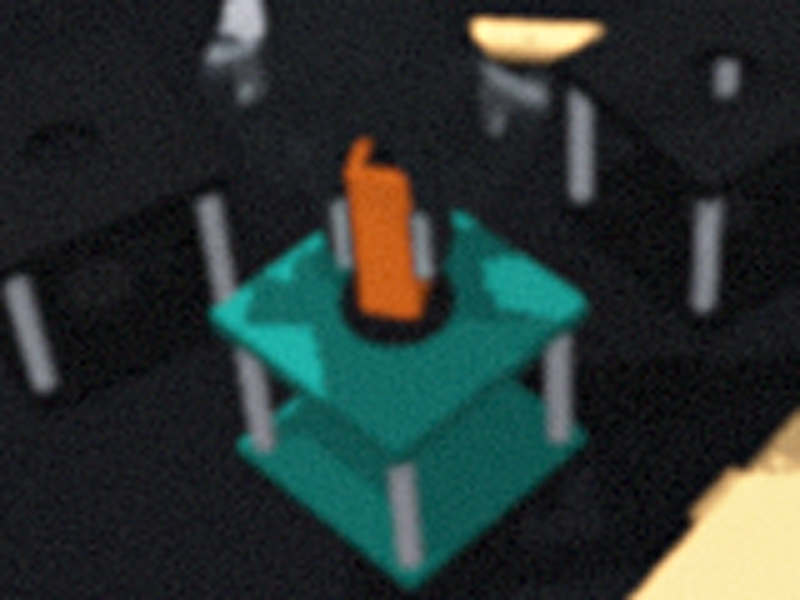

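It sits in the hole but does not yet bear weight. I lower in fine steps until the force rises.

Request:
play_rows([
  [[0,0,0.0005],[0,0,0],0.1],
  [[0,0,0.001],[0,0,0],0.1],
  [[0,0,0.001],[0,0,0],0.1],
])

```text
t: 15.6
tcp_pos: [0.5283, -0.2321, 0.1253]
tool_rot: [0.961, 0.276, 0.0, 0.0]
force: [-1.7, 0.9, 5.2]
finger_gap: 0.275
```

Contact: z has stopped and the force is about 5 N. I release.

Request:
play_rows([
  [[0,0,-0.0005],[0,0,0],0.1],
  [[0,0,-0.0005],[0,0,0],0.35],
  [[0,0,-0.0005],[0,0,0],0.5],
  [[0,0,-0.0005],[0,0,0],0.8],
  [[0,0,-0.0005],[0,0,0],1],
  [[0,0,-0.0005],[0,0,0],1],
  [[0,0,-0.0005],[0,0,0],1],
  [[0,0,-0.0005],[0,0,0],1],
])

```text
t: 16.4
tcp_pos: [0.5283, -0.2321, 0.1248]
tool_rot: [0.961, 0.276, -0.0, -0.0]
force: [0.1, 0.8, 0.4]
finger_gap: 0.999
```

Request:
play_rows([
  [[0,0,-0.01],[0,0,0],1],
  [[0,0,-0.03],[0,0,0],1],
  [[0,0,-0.055],[0,0,0],1],
  [[0,0,-0.085],[0,0,0],1],
  [[0,0,-0.115],[0,0,0],1],
  [[0,0,-0.14],[0,0,0],1],
  [[0,0,-0.15],[0,0,0],1],
  [[0,0,-0.15],[0,0,0],1],
])

```text
t: 17.2
tcp_pos: [0.5291, -0.2325, 0.2767]
tool_rot: [0.961, 0.276, 0.001, 0.002]
force: [0.7, -0.5, -0.4]
finger_gap: 1.001
```

```bash
python3 - <<'E'
from h import *
from station import manip
s=manip.sense();print(s["t"],s["tcp_pos"],s["force"],s["finger_gap"])
m=manip.camera_model("wrist");p,d=manip.snapshot("wrist");im=p[:,:,::-1].copy();cv2.imwrite("pics/w12.png",im)
for k,z in (("orange",.181),("teal",.095)):
    P,uv=wcloud(m,d,col(im,k));g=(abs(P[:,2]-z)<.006)&(np.hypot(P[:,0]-.528,P[:,1]+.232)<.1);Q=wplane(m,uv[g],z)
    print(k,g.sum(),np.median(P[g,2]),cv2.minAreaRect((Q[:,:2]*1000).astype(np.float32)))
p,d=manip.snapshot("scene");a=p[140:300,200:420,::-1];cv2.imwrite("pics/s12z.png",cv2.resize(a,None,fx=3.5,fy=3.5,interpolation=cv2.INTER_CUBIC))
E
```

```text
17.2 [ 0.52905622 -0.2325193   0.27674583] [ 0.73998752 -0.47355138 -0.41087244] 1.0014530676812794
orange 797 0.18102132675338925 ((528.6498413085938, -232.56182861328125), (24.143598556518555, 23.004087448120117), 31.969940185546875)
teal 11308 0.09517652547500222 ((527.0369262695312, -232.7205047607422), (110.83740234375, 111.51018524169922), 89.97919464111328)
```

View pics/s12z.png

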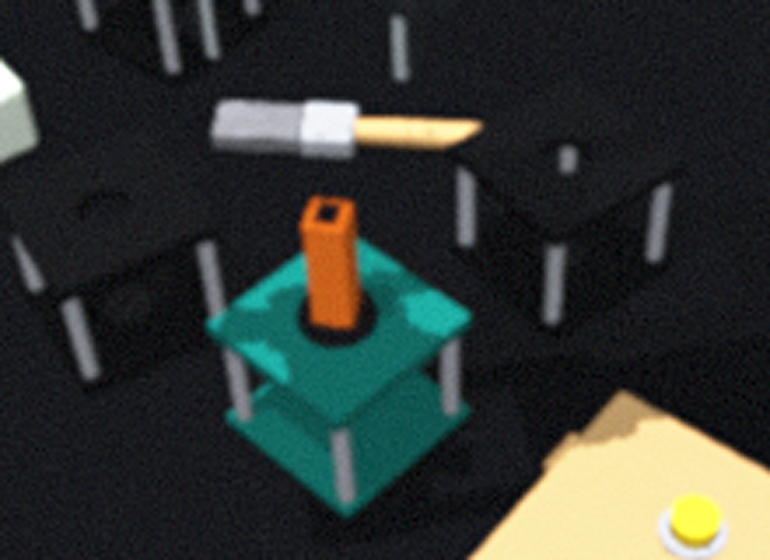

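View pics/w12.png

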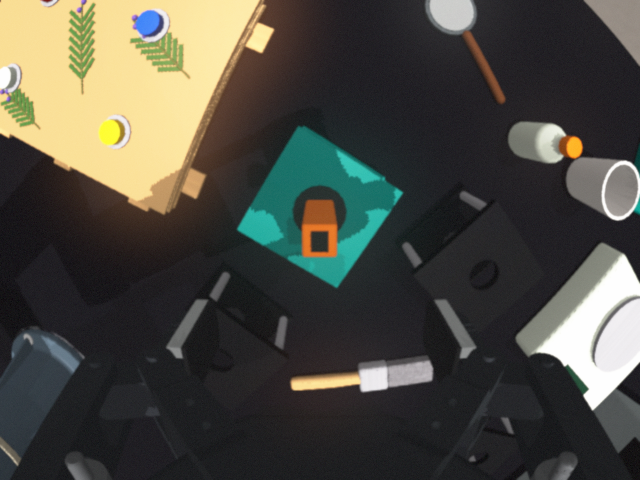

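The probe stands upright in the hole, with its handle top at (320,240) in the wrist view and z = 0.181 as at the start. The gripper is clear above it.

```bash
python3 -c "
from station import manip
print(manip.sign_off())"
```

```text
the job is handed in; nothing more can be done
None
```

The probe was pressed on the blue stud and then the yellow stud, put back upright in the hole of its teal stand and let go. The job is handed in at about 17 s of the 51 s allowed; sign-off reports no verdict.

- **Presses:** on each stud the tip went down about 4 mm at roughly 4 N and rested there for over a second. The scene pictures showed the tip near the middle of each cap. Between the stand and the studs the tip stayed about 140–155 mm above the bench, and nothing else was touched.
- **Last checks:** the handle top is at z = 0.181 m, the same as at the start. The handle centre is within 2 mm of the stand centre and its yaw is unchanged at 32°. The gripper is fully open and about 95 mm above the probe, with no contact force.
- **Disagreements:** the cameras differed by about 2–3 mm on the stud positions. The wrist view put the probe about 2 mm off the tool axis. I made shifts of 2 mm on blue and 2.5 mm on yellow before pressing. No check failed.

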